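Put the dapping set back in its fitted tray

ROBOT

A 6-joint arm with a two-finger parallel gripper is mounted at the origin on a cart in front of the work surface, level with it; the furniture and walls round the work are solid. World frame = base frame: x ahead of the robot, y to its left, z up, the work surface at z = 0. Lengths are in m, angles in rad, forces in N, time in s.
With the tool pointing down it reaches from about 0.375 to 0.9 m from the base axis. Payload 3.1 kg.
Tool frame: the origin (TCP) lies between the finger pads; the fingertips stand robot.finger_overhang ahead of it and the grasp point (between the pads) lies 3 mm ahead of it (robot.finger_overhang is the distance from the TCP to the fingertips, in m); z points along the fingers, y is the line along which they close (so a half turn about z gives the same grasp; the last joint's range is limited). The gripper opens to 87 mm and grips with 3 to 60 N. Pads are 19 mm wide; open, the fingers measure 117 mm over their backs; the gripper's body (75 mm by 190 mm) begins 51 mm behind the grasp point.
Start: joints at [-1.442, 0.527, 1.433, -0, 1.181, -0.178], TCP at [0.189, -0.596, 0.245] pointing down, gripper open.
Joint ranges: [-3.08, 3.08], [-0.75, 2.2], [0.22, 2.44], [-1.43, 4.57], [0, 2.65], [-2.85, 2.85]. Speed limits (rad/s): [2.79, 2.79, 3.14, 3.14, 3.14, 3.14].

INTERFACE

Orientations are given as a unit quaternion [x, y, z, w].
In Python, from rig import get_obs, vision, hand_in, nets, robot gives the robot as it stands.
- The arm moves only by the tool apply_moves, never from a script. Its argument "series" is a list of rows, each an object with "offset": the shift along the world's x, y, z in cm, a list of three; "rot": the turn, a rotation vector about the world's x, y, z in degrees, a list of three. A call has 1 to 20 rows; each row is the pose to reach, as a shift and turn from the pose commanded when the call began; what a row does not reach only later rows make up. A row lasts 1/10 s, in which the tool goes at most 50 mm and 8.59 degrees, less where a joint would pass 70% of its speed; a pose out of reach is approached as far as the arm can. A call with a gripper value outside its range is refused whole. "hand" is the opening, from 0 (shut) to 1 (fully open), set as the call begins (left out, the last holds). The fingers move at their own pace and stop on an object; "newtons" is the grip in N (left out, the last holds). Time passes only in rows, so rows that repeat a pose let the fingers close. It gives the time, the measured TCP pose, the force, the opening and the grip force at its end, in the units of the state.
- get_obs(): the state, without advancing time (a new reading comes with each control period).
- vision.camera(name): name is "scene" or "top" or "wrist"; returns the picture (420x560x3 uint8, red, green, blue); there is no depth.
- vision.calibration(name): a dict with "K" (3x3 intrinsics, pixels), "k1" (the pictures are not rectified: a ray, as slopes to the right and down, at radius r is drawn at 1 + k1 r^2 times it, then the intrinsics apply), "R" (3x3) and "t" (3): a world point X has camera coordinates R X + t. Camera axes: x right, y down, z forward; pixel columns grow to the right and rows downward; lengths in m; the calibration is good to about 2 mm. A picture is of the moment at which its call begins: read the wrist's pose just before it. calibration takes no time and is no camera call; for the wrist camera it gives the pose at the moment of the call.
- hand_in(): hands the job in; it is judged then, once.
Trained networks look in the newest picture that a camera, given by its name, has taken for a name from the list of things; names that differ only in an ending like _2 or _b are one class to them, and where a whole thing is asked for, a point or a joint stands for the part that bears it (a point fixed in the world has none). Each returns a list of dicts, best first, with "conf" (0 to 1); they miss things now and then, are a little off and sometimes report something else, mostly with a low value. They report only what shows in the picture. A call takes as long as a camera call. They do not tell look-alikes from the thing itself.
- nets.search_frame(camera, query): "centre" ([x, y, z] in m, in world coordinates, good to about 4 mm: the middle of the surface that is visible of it).
- nets.spot_point(camera, query): "centre" ([x, y, z] in m, in world coordinates, good to about 4 mm: a listed point, or the origin of a listed thing).
The state is a dict: "time": time; "q": joint angles; "joint_velocities": joint speeds; "joint_torque": joint torques, N m; "position": TCP position; "tool_rot": TCP orientation; "ft_force": force on the tool from outside, world axes, zero at the start; "moment": the same for the moment, N m; "grip_width": finger opening in m; "grip_force": force on a finger pad.
Only numpy, scipy, OpenCV 4.12 (cv2) and the standard library are available. Lean on these libraries where they do the work, as an engineer would, in place of code of your own. Each camera call takes 0.05 s, during which the arm holds its last target. There are 200 camera calls.

TASK

Put the dapping set away in its wooden tray: the brass block that stands among the punches, same side up, in the square well, and each of the three ball-ended punches in the nest striped in the colour of its band, ball in the round cup and shank level in the saddle. Carry the punches level and set everything down rather than dropping it. Leave the flat-faced punch and the plain punch, which are not part of the set, where they lie.

Things in the scene. Friction and masses are not known exactly. Their poses are not given: they have to be found in the camera images.
- punch_small: Steel dapping punch, 18 mm ball, green band near the struck end, 127 g. Shank 12 mm square, struck end 110 mm from ball centre (thin neck up to 26 mm from it). Origin: on the axis at the balance point, 52 mm from ball centre: grip here, across the shank. x: from ball to struck end. On the bench the origin is 8 mm up, ball end 2 deg high.
- punch_medium: Steel dapping punch, 22 mm ball, red band near the struck end, 147 g. Shank 12 mm square, struck end 110 mm from ball centre (thin neck up to 26 mm from it). Origin: on the axis at the balance point, 45 mm from ball centre: grip here, across the shank. x: from ball to struck end. On the bench the origin is 9 mm up, ball end 3 deg high.
- punch_large: Steel dapping punch, 26 mm ball, blue band near the struck end, 175 g. Shank 12 mm square, struck end 110 mm from ball centre (thin neck up to 26 mm from it). Origin: on the axis at the balance point, 38 mm from ball centre: grip here, across the shank. x: from ball to struck end. On the bench the origin is 11 mm up, ball end 4 deg high.
- dapping_block: Brass dapping block: a 50 mm cube with round hollows, up to 0.85 kg. Origin: centre of its underside; z up, x and y square to its sides. It stands on the open bench among the punches (origin at height 0); a like block far back behind the shelf's end is part of the room.
- nest_small: Wooden nest, green stripe, fixed in dark tray. Origin: on its underside (5 mm above bench) below centre of the 18 mm ball's cup; x from cup to saddle, z up. 66 mm wide, x -35 to 117. Cup block to x 20, top z 18.7; cup 23 wide, floor z 14.5. Saddle x 82-96: notch floor z 17.5, 17 wide, flares to 33 at z 28.5. Between: board, top z 4. Seated punch: x along nest's x, origin at x 52, y 0, z 23.5.
- nest_medium: Wooden nest, red stripe, fixed in dark tray. Origin: on its underside (5 mm above bench) below centre of the 22 mm ball's cup; x from cup to saddle, z up. 66 mm wide, x -35 to 117. Cup block to x 20, top z 18.7; cup 27 wide, floor z 12.5. Saddle x 82-96: notch floor z 17.5, 17 wide, flares to 33 at z 28.5. Between: board, top z 4. Seated punch: x along nest's x, origin at x 45, y 0, z 23.5.
- nest_large: Wooden nest, blue stripe, fixed in dark tray. Origin: on its underside (5 mm above bench) below centre of the 26 mm ball's cup; x from cup to saddle, z up. 66 mm wide, x -35 to 117. Cup block to x 20, top z 18.7; cup 31 wide, floor z 10.5. Saddle x 82-96: notch floor z 17.5, 17 wide, flares to 33 at z 28.5. Between: board, top z 4. Seated punch: x along nest's x, origin at x 38, y 0, z 23.5.
- nest_block: Wooden nest with a square well, no stripe, fixed in the same tray. Origin: on its underside (5 mm above bench) below the well's centre; x away from the robot, z up. 66 mm wide, x -35 to 117. Well sides along x and y: floor z 4, 56 mm square, flaring to 63 mm at the brim, z 12. Beyond x 33: wood, top z 12. Seated block: origin at x 0, y 0, z 4, square to the well (any quarter turn).
- flat_punch: Steel planishing punch, no part of the set: same 12 mm shank and length as the dapping punches, but its head is a flat-faced disc, 22 mm across and 14 mm thick, and it has no coloured band. Origin: on the axis, 46 mm from the head; x from the head to the struck end. Must stay where it lies.
- plain_punch: Plain round steel punch, no ball and no band, 12 x 88 x 12 mm, no part of the set. Origin: centre of its underside; y along its length. Must stay where it lies.
There are look-alikes about, which are no part of the job. What is shaped like the punch_small but orange is not meant.

How it is judged:
At the end, for the whole second after the job is handed in: Each ball punch is seated in its colour's nest: balance point within 8 mm along and across, 20.5-27 mm above the nest's underside, ball at the cup, aligned to 7 deg. Block within 8 mm of its well's centre, on its floor, upright to 5 deg. Other two punches within 25 mm of their start. All at rest (x of punch_small in the frame of nest_small between 0.0439 and 0.0599 m and y of punch_small in the frame of nest_small between -0.008 and 0.008 m and z of punch_small in the frame of nest_small between 0.0205 and 0.027 m and x of nest_small in the frame of punch_small below -0.02 m and angle between the x axis of punch_small and the x axis of nest_small, either way round below 0.12 rad and linear speed of each of punch_small, punch_medium, punch_large, dapping_block below 0.02 m/s and x of punch_medium in the frame of nest_medium between 0.0369 and 0.0529 m and y of punch_medium in the frame of nest_medium between -0.008 and 0.008 m and z of punch_medium in the frame of nest_medium between 0.0205 and 0.027 m and x of nest_medium in the frame of punch_medium below -0.02 m and angle between the x axis of punch_medium and the x axis of nest_medium, either way round below 0.12 rad and x of punch_large in the frame of nest_large between 0.0296 and 0.0456 m and y of punch_large in the frame of nest_large between -0.008 and 0.008 m and z of punch_large in the frame of nest_large between 0.0205 and 0.027 m and x of nest_large in the frame of punch_large below -0.02 m and angle between the x axis of punch_large and the x axis of nest_large, either way round below 0.12 rad and horizontal distance between dapping_block and nest_block below 0.008 m and z of dapping_block in the frame of nest_block between 0.002 and 0.0065 m and angle between dapping_block's own z axis and vertical below 0.08 rad and distance of each of flat_punch, plain_punch from where it was at the start of the episode below 0.025 m); the robot touches nothing.
It fails at once if a ball punch is tipped more than 35 degrees from level ((angle between punch_small's own x axis and vertical below 0.96 rad or angle between punch_small's own x axis and vertical above 2.18 rad) or (angle between punch_medium's own x axis and vertical below 0.96 rad or angle between punch_medium's own x axis and vertical above 2.18 rad) or (angle between punch_large's own x axis and vertical below 0.96 rad or angle between punch_large's own x axis and vertical above 2.18 rad)).
It fails at once if a ball punch or the block is dropped from more than about 5 cm above its nest ((height (world z) of punch_small above 0.08 m and contact force between punch_small and the fingers below 0.01 N) or (height (world z) of punch_medium above 0.08 m and contact force between punch_medium and the fingers below 0.01 N) or (height (world z) of punch_large above 0.08 m and contact force between punch_large and the fingers below 0.01 N) or (height (world z) of dapping_block above 0.065 m and contact force between dapping_block and the fingers below 0.01 N)).
It fails at once if the flat-faced or the plain punch is moved more than 25 mm (distance of any of flat_punch, plain_punch from where it was at the start of the episode above 0.025 m).
It also fails if it takes over 118 s, if anything falls off the work surface, if the arm or the gripper's body presses on something with over 40 N, if the wrist force passes 120 N, or if a joint passes its speed limit or range.

## Working session

There is one attempt and no reset: what is moved stays moved. The work goes in short steps, Python scripts to look and compute and a tool call to move; the robot and the scene stay as the last step left them, time stands still between calls to the robot, and variables do not carry over. Pictures are saved under pics/ and viewed, at most 14 in all, crops included, and the job is handed in when it is done.

Besides the shell and the picture viewer there is one more tool, called by a JSON object that holds its "api" and its "payload". apply_moves: Moves the arm, as the interface text tells. Its arguments: {"type":"object","properties":{"series":{"type":"array"},"hand":{"type":"number"},"newtons":{"type":"number"}},"required":["series"]}

```bash
ls; mkdir -p pics
cat > h.py <<'E'
import numpy as np, cv2
from rig import get_obs, vision, hand_in, nets, robot
def shot(c,fn=None):
    im=vision.camera(c)
    if fn: cv2.imwrite('pics/'+fn,im[:,:,::-1])
    return im
def pix2w(c,uv,z,cal=None):
    k=cal or vision.calibration(c); K=np.array(k['K']);R=np.array(k['R']);t=np.array(k['t'])
    d=np.array([k['k1'],0,0,0],float) if False else np.array([k['k1'],0,0,0,0.])
    uv=np.array(uv,float).reshape(-1,1,2)
    n=cv2.undistortPointsIter(uv,K,d,None,None,(3,50,1e-9)).reshape(-1,2)
    rays=np.c_[n,np.ones(len(n))]@R; C=-R.T@t
    z=np.broadcast_to(z,len(n))
    return C+rays*((z-C[2])/rays[:,2])[:,None]
def w2pix(c,X,cal=None):
    k=cal or vision.calibration(c); R=np.array(k['R'])
    return cv2.projectPoints(np.array(X,float).reshape(-1,1,3),cv2.Rodrigues(R)[0],np.array(k['t'],float),np.array(k['K']),np.array([k['k1'],0,0,0,0.]))[0].reshape(-1,2)
E
python3 - <<'E'
from h import *
a=shot('top','top0.png'); 
for n in ['punch_small','punch_medium','punch_large','dapping_block','nest_small','nest_medium','nest_large','nest_block','flat_punch','plain_punch']:
    for f in (nets.spot_point,nets.search_frame):
        print(n,f.__name__,[(np.round(d['centre'],3).tolist(),round(d['conf'],2)) for d in f('top',n)])
b=shot('scene','scene0.png')
print(robot.finger_overhang, get_obs())
for c in('top','scene'): print(vision.calibration(c))
E
```

```text
pics
punch_small call [([0.297, -0.299, 0.005], 0.64), ([0.582, -0.252, 0.008], 0.61), ([0.577, -0.132, -0.0], 0.57)]
punch_small call [([0.587, -0.249, 0.013], 0.63)]
punch_medium call [([0.445, -0.372, 0.008], 0.76), ([0.522, 0.173, 0.008], 0.46)]
punch_medium call [([0.433, -0.376, 0.014], 0.74)]
punch_large call [([0.449, -0.138, 0.011], 0.79)]
punch_large call [([0.454, -0.132, 0.016], 0.81)]
dapping_block call [([0.578, -0.138, -0.0], 0.61)]
dapping_block call [([0.572, -0.134, 0.049], 0.68)]
nest_small call [([0.546, 0.044, 0.004], 0.9)]
nest_small call [([0.585, 0.051, 0.011], 0.78)]
nest_medium call [([0.534, 0.109, 0.004], 0.71), ([0.523, 0.174, 0.004], 0.63)]
nest_medium call [([0.562, 0.178, 0.017], 0.64), ([0.582, -0.253, 0.014], 0.19)]
nest_large call [([0.532, 0.108, 0.003], 0.8)]
nest_large call [([0.573, 0.115, 0.014], 0.84)]
nest_block call [([0.516, 0.241, 0.004], 0.75)]
nest_block call [([0.555, 0.248, 0.02], 0.96)]
flat_punch call [([0.572, -0.369, 0.01], 0.71)]
flat_punch call [([0.567, -0.366, 0.012], 0.63)]
plain_punch call [([0.454, -0.257, 0.003], 0.53)]
pla
[... 814 characters left out ...]
25372 , 212.86318258],
       [  0.        ,   0.        ,   1.        ]]), 'k1': -0.13872356920241444, 'R': array([[-0.00552627, -0.99989479,  0.01341184],
       [-0.99455819,  0.00410043, -0.10410182],
       [ 0.10403587, -0.01391415, -0.99447621]]), 't': array([-0.04486578,  0.4259881 ,  1.18026193])}
{'K': array([[415.19599345,   0.        , 276.90401216],
       [  0.        , 415.19599345, 211.36238952],
       [  0.        ,   0.        ,   1.        ]]), 'k1': -0.11272533845054936, 'R': array([[ 0.66278089, -0.74863457,  0.01636337],
       [-0.45368214, -0.41884691, -0.78660014],
       [ 0.5957298 ,  0.51391978, -0.61724587]]), 't': array([-0.31411554,  0.21875796,  1.00683362])}
```

View pics/top0.png

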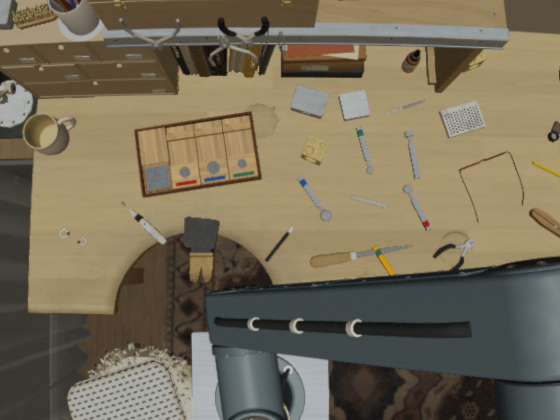

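View pics/scene0.png

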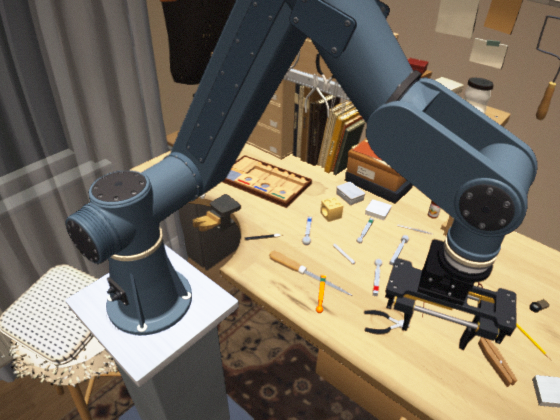

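Top view: the brass block is at (316,149). The blue-banded punch is at (315,199), the green-banded one at (365,150) and the red-banded one at (417,207). The tray is at (197,155), with nests left to right: well, red, blue, green.
Possible confusions:
- Green punch (365,150) against the orange look-alike (384,262).
- Red punch (417,207) against the flat punch (412,155) and the plain punch (369,201).
- Brass block (316,149) against the grey and white blocks (310,101) and (354,105), and the block behind the shelf (475,60).

I choose by band colour and round ball, and check that in a close crop.

Run:
```python
import cv2
a=cv2.imread('pics/top0.png')
cv2.imwrite('pics/c1.png',cv2.resize(a[88:238,290:440],None,fx=4,fy=4,interpolation=cv2.INTER_CUBIC)[:600])
cv2.imwrite('pics/c2.png',cv2.resize(a[105:203,130:265],None,fx=5.9,fy=5.9,interpolation=cv2.INTER_CUBIC))
```

```text
(no output)
```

View pics/c1.png

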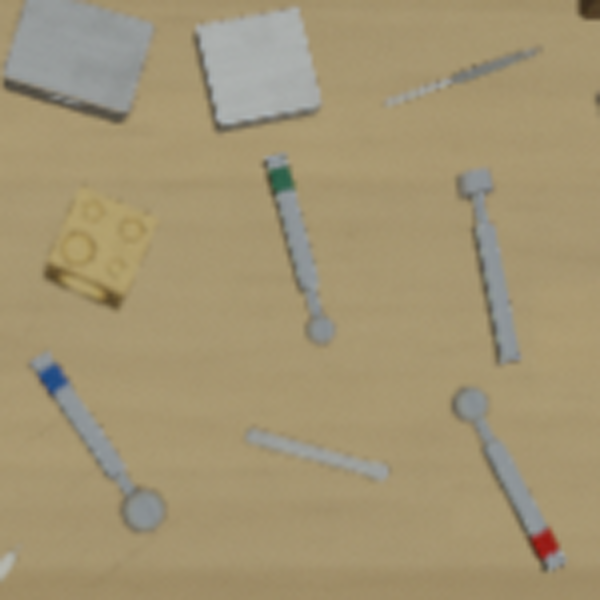

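View pics/c2.png

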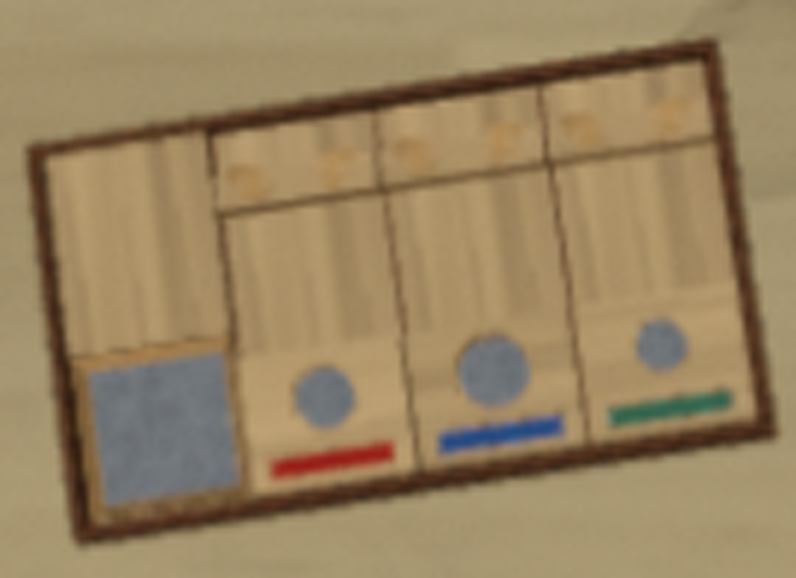

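The crops confirm the choice. In c1, the green ball is at (320,329), the red at (471,404), the blue at (144,509), and the brass block is at (103,245); the disc-headed flat punch and plain punch are distinct. In c2, the cups are red (325,397), blue (493,371) and green (661,345), and the well is at about (163,428).

Run:
```python
from h import *
def f(o,s,p): return [( (x+.5)/s-.5+o[0],(y+.5)/s-.5+o[1]) for x,y in p]
c1=lambda *p:f((290,88),4,p); c2=lambda *p:f((130,105),5.9,p)
for n,b,e,zb,g in (('small',(320,329),(274,158),.009,52),('medium',(471,404),(554,567),.011,45),('large',(144,509),(40,360),.013,38)):
    w=pix2w('top',c1(b,e),[zb,.012]); d=(w[1]-w[0])[:2]; L=np.hypot(*d)
    print(n,w.round(4).tolist(),'len',L,'yaw',np.degrees(np.arctan2(d[1],d[0])),'origin',w[0,:2]+d/L*g/1e3)
w=pix2w('top',c1((85,187),(157,215),(123,292),(50,265)),.05);print('block',w.round(4).tolist(),w.mean(0))
w=pix2w('top',c2((661,345),(493,371),(325,397)),.0237);print('cups',w)
d=w[0]-w[2];print('spacing',np.linalg.norm(d)/2,'nest yaw',np.degrees(np.arctan2(d[1],d[0]))+90)
w=pix2w('top',c2((88,372),(223,352),(243,485),(103,507)),.009);print('well',w,w.mean(0))
print('tray corners',pix2w('top',c2((30,148),(715,42),(775,432),(82,540)),.02))
w=pix2w('top',c1((250,435),(385,472)),.012);print('plain',w)
w=pix2w('top',c1((476,183),(509,360)),.012);print('flat',w)
o=get_obs();print(np.degrees(o['q']))
print(nets.search_frame('wrist','punch_small')[:1] if 0 else '')
k=vision.calibration('wrist');R=np.array(k['R']);print('cam pos',-R.T@k['t'],R, k['K'])
```

```text
small [[0.5295, -0.2636, 0.009], [0.6337, -0.2382, 0.012]] len 0.10717420651842847 yaw 13.725215600978954 origin [ 0.58005179 -0.25127835]
medium [[0.4839, -0.3533, 0.011], [0.386, -0.4003, 0.012]] len 0.10856253876535525 yaw -154.36274483400774 origin [ 0.44331293 -0.37276768]
large [[0.4216, -0.1559, 0.013], [0.5104, -0.0957, 0.012]] len 0.10730591080711253 yaw 34.09533944477815 origin [ 0.45303692 -0.1345947 ]
block [[0.6055, -0.1209, 0.05], [0.5889, -0.1624, 0.05], [0.5434, -0.1419, 0.05], [0.5593, -0.1, 0.05]] [ 0.57426998 -0.13131832  0.05      ]
cups [[0.54355066 0.04074496 0.0237    ]
 [0.53339235 0.10759843 0.0237    ]
 [0.52332768 0.1746084  0.0237    ]]
spacing 0.06769119000123516 nest yaw 8.59080937908557
well [[0.5371356  0.27415853 0.009     ]
 [0.54486283 0.21902389 0.009     ]
 [0.49040494 0.20973459 0.009     ]
 [0.48183494 0.26655189 0.009     ]] [0.51355958 0.24236722 0.009     ]
tray corners [[ 0.62781198  0.29822489  0.02      ]
 [ 0.66933253  0.01971012  0.02      ]
 [ 0.50889668 -0.00449987  0.02      ]
 [ 0.46695358  0.27203641  0.02      ]]
plain [[ 0.46533538 -0.21955619  0.012     ]
 [ 0.44306208 -0.29973001  0.012     ]]
flat [[ 0.61903669 -0.36137299  0.012     ]
 [ 0.5103707  -0.37724048  0.012     ]]
[-8.25910886e+01  3.02253077e+01  8.20890830e+01  1.45779396e-03
  6.76883139e+01 -1.02283093e+01]

cam pos [ 0.26191796 -0.57214539  0.38537253] [[ 3.02508371e-01 -9.53146725e-01  7.96885818e-05]
 [-9.15525220e-01 -2.90544851e-01  2.78203632e-01]
 [-2.65145728e-01 -8.42318845e-02 -9.60522115e-01]] [[316.61168182   0.         278.54953948]
 [  0.         316.61168182 207.77253001]
 [  0.           0.           1.        ]]
```

{"api": "apply_moves", "payload": {"series": [{"offset": [26.4, 46.1, -9.5], "rot": [0, 0, 16.5]}, {"offset": [26.4, 46.1, -9.5], "rot": [0, 0, 16.5]}, {"offset": [26.4, 46.1, -9.5], "rot": [0, 0, 16.5]}, {"offset": [26.4, 46.1, -9.5], "rot": [0, 0, 16.5]}, {"offset": [26.4, 46.1, -9.5], "rot": [0, 0, 16.5]}, {"offset": [26.4, 46.1, -9.5], "rot": [0, 0, 16.5]}, {"offset": [26.4, 46.1, -9.5], "rot": [0, 0, 16.5]}, {"offset": [26.4, 46.1, -9.5], "rot": [0, 0, 16.5]}, {"offset": [26.4, 46.1, -9.5], "rot": [0, 0, 16.5]}, {"offset": [26.4, 46.1, -9.5], "rot": [0, 0, 16.5]}, {"offset": [26.4, 46.1, -9.5], "rot": [0, 0, 16.5]}, {"offset": [26.4, 46.1, -9.5], "rot": [0, 0, 16.5]}, {"offset": [26.4, 46.1, -9.5], "rot": [0, 0, 16.5]}, {"offset": [26.4, 46.1, -9.5], "rot": [0, 0, 16.5]}], "hand": 0.5}}

```text
time: 2.5
position: [0.4534, -0.1355, 0.1498]
tool_rot: [0.956, 0.293, 0.0, 0.0]
ft_force: [0.2, 0.1, -0.2]
grip_width: 0.0439
grip_force: 0.0
```

Run:
```python
from h import *
import json
im=shot('wrist','w1.png');k=vision.calibration('wrist')
json.dump({a:np.array(b).tolist() for a,b in k.items()},open('w1.json','w'))
o=get_obs();print(o['position'],o['tool_rot'],o['time'])
im=shot('top','top1.png')
```

```text
[ 0.45328767 -0.13584167  0.149846  ] [9.56199698e-01 2.92714777e-01 1.99513431e-04 3.96911924e-04] 2.55
```

View pics/w1.png

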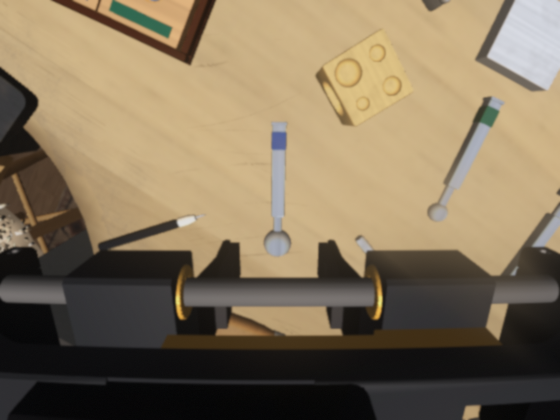

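Wrist view: the blue punch lies along column ~278, with its ball at (277,243) and its end at (279,123). The green punch's ball is at (438,212) and its end at (495,99); the brass block is around (365,78).

Run:
```python
from h import *
import json
k=json.load(open('w1.json'))
for n,b,e,zb,g in (('large',(277.5,243),(279.5,123),.013,38),('small',(438,212),(495.5,99.5),.009,52)):
    w=pix2w('',[b,e],[zb,.012],k); d=(w[1]-w[0])[:2]; L=np.hypot(*d)
    print(n,w.round(4).tolist(),'len',L,'yaw',np.degrees(np.arctan2(d[1],d[0])),'origin',w[0,:2]+d/L*g/1e3)
im=cv2.imread('pics/w1.png');h=cv2.cvtColor(im[20:140,300:430],cv2.COLOR_BGR2HSV)
cv2.imwrite('pics/c3.png',cv2.resize(im[20:135,300:430],None,fx=5,fy=5,interpolation=cv2.INTER_CUBIC))
# heights of vise
a,b=np.array(pix2w('top',[(201,233)],0)[0]),np.array(pix2w('top',[(201,233)],.2)[0])
for z in np.arange(-.2,.21,.05):
    p=a+(b-a)*z/.2; print(round(z,2),p.round(3),w2pix('scene',[p]).round(0).tolist())
```

```text
large [[0.4205, -0.1564, 0.013], [0.5124, -0.0966, 0.012]] len 0.10967950388672619 yaw 33.072164052720794 origin [ 0.4523721  -0.13569913]
small [[0.5296, -0.2656, 0.009], [0.6346, -0.2387, 0.012]] len 0.10846276191755862 yaw 14.378300835898399 origin [ 0.5799225  -0.25273715]
-0.2 [ 0.394  0.165 -0.2  ] [[226.0, 248.0]]
-0.15 [ 0.391  0.158 -0.15 ] [[225.0, 239.0]]
-0.1 [ 0.388  0.152 -0.1  ] [[225.0, 229.0]]
-0.05 [ 0.384  0.145 -0.05 ] [[225.0, 219.0]]
-0.0 [ 0.381  0.138 -0.   ] [[225.0, 208.0]]
0.05 [0.378 0.131 0.05 ] [[224.0, 196.0]]
0.1 [0.374 0.124 0.1  ] [[224.0, 184.0]]
0.15 [0.371 0.117 0.15 ] [[224.0, 171.0]]
0.2 [0.368 0.11  0.2  ] [[224.0, 157.0]]
```

View pics/c3.png

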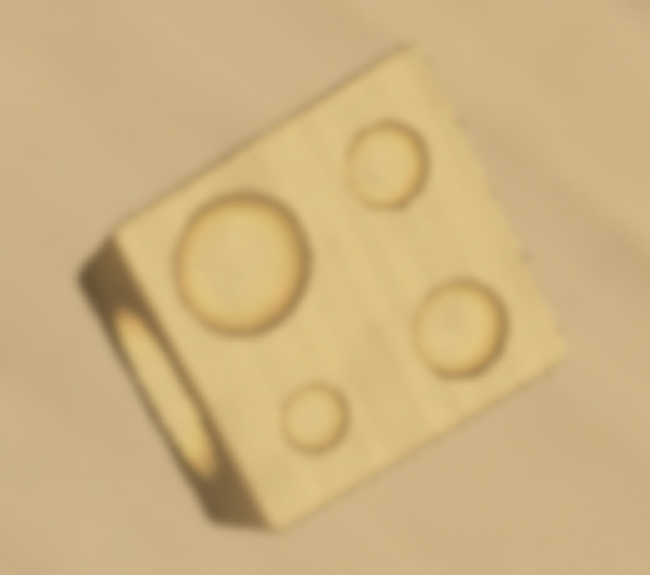

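The crop shows the block's top-face corners at (118,232), (412,45), (567,350) and (275,530), with a large hollow in the left (camera-side) face.

Run:
```python
from h import *
import json
k=json.load(open('w1.json'))
P=[(x/5+300-.4,y/5+20-.4) for x,y in [(118,232),(412,45),(567,350),(275,530)]]
w=pix2w('',P,.05,k);print(w,w.mean(0))
for i in range(4):
    d=w[(i+1)%4]-w[i];print(np.linalg.norm(d),np.degrees(np.arctan2(d[1],d[0]))%90)
print(np.array(-np.array(k['R']).T@k['t']))
```

```text
[[ 0.56301694 -0.09960189  0.05      ]
 [ 0.60632949 -0.11895865  0.05      ]
 [ 0.58736279 -0.16285834  0.05      ]
 [ 0.54270789 -0.14313363  0.05      ]] [ 0.57485428 -0.13113812  0.05      ]
0.04744113521779124 65.91971431273394
0.0478217400139718 66.63341999390475
0.0488172495753665 66.16826006084679
0.04803612845195932 64.98934318257395
[ 0.51627793 -0.09274211  0.29067339]
```

{"api": "apply_moves", "payload": {"series": [{"offset": [-0.1, 0, -5], "rot": [0, 0, -0.8]}, {"offset": [-0.1, 0, -9], "rot": [0, 0, -0.8]}, {"offset": [-0.1, 0, -11.5], "rot": [0, 0, -0.8]}, {"offset": [-0.1, 0, -12.4], "rot": [0, 0, -0.8]}, {"offset": [-0.1, 0, -12.4], "rot": [0, 0, -0.8]}]}}

```text
time: 3.1
position: [0.4517, -0.1354, 0.0248]
tool_rot: [0.958, 0.286, -0.001, -0.001]
ft_force: [-0.0, 0.4, -0.1]
grip_width: 0.0435
grip_force: 0.0
```

{"api": "apply_moves", "payload": {"series": [{"offset": [0, 0, 0], "rot": [0, 0, 0]}, {"offset": [0, 0, 0], "rot": [0, 0, 0]}, {"offset": [0, 0, 0], "rot": [0, 0, 0]}, {"offset": [0, 0, 0], "rot": [0, 0, 0]}, {"offset": [0, 0, 0], "rot": [0, 0, 0]}, {"offset": [0, 0, 0], "rot": [0, 0, 0]}], "hand": 0, "newtons": 25}}

```text
time: 3.7
position: [0.4527, -0.1347, 0.0261]
tool_rot: [0.958, 0.287, 0.0, 0.0]
ft_force: [0.4, 0.6, 4.8]
grip_width: 0.0118
grip_force: 25.0
```

{"api": "apply_moves", "payload": {"series": [{"offset": [0, 0, 4], "rot": [0, 0, 0]}, {"offset": [0, 4, 8], "rot": [0.4, -0.9, -6]}, {"offset": [0, 8, 10], "rot": [0.7, -1.9, -12]}, {"offset": [0, 12, 12], "rot": [1.1, -2.8, -18]}, {"offset": [0, 16, 12.5], "rot": [1.44, -3.77, -24.7]}, {"offset": [0, 20, 12.5], "rot": [1.44, -3.77, -24.7]}, {"offset": [0, 24, 12.5], "rot": [1.44, -3.77, -24.7]}, {"offset": [0, 26, 12.5], "rot": [1.44, -3.77, -24.7]}, {"offset": [0, 26, 12.5], "rot": [1.44, -3.77, -24.7]}, {"offset": [0, 26, 12.5], "rot": [1.44, -3.77, -24.7]}]}}

```text
time: 4.7
position: [0.4518, 0.1256, 0.1503]
tool_rot: [0.997, 0.076, 0.034, -0.002]
ft_force: [-0.4, -0.5, -2.0]
grip_width: 0.0119
grip_force: 25.0
```

Run:
```python
from h import *
import json
im=shot('wrist','w2.png');k=vision.calibration('wrist')
json.dump({a:np.array(b).tolist() for a,b in k.items()},open('w2.json','w'))
o=get_obs();print(o['position'],o['tool_rot'],o['time'],o['grip_width'])
```

```text
[0.45198599 0.12505514 0.15027951] [ 0.99656661  0.07528739  0.03436167 -0.00246539] 4.75 0.011761817960425927
```

View pics/w2.png

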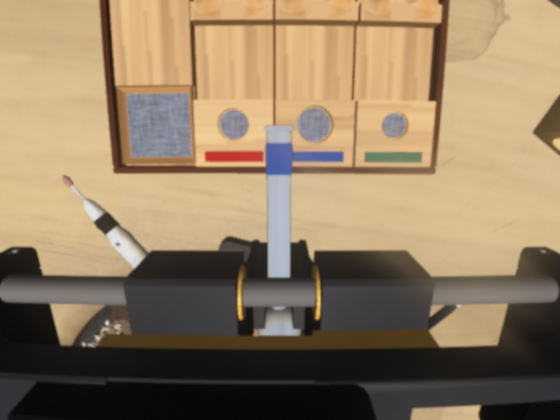

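Wrist view: the punch is held straight along column ~279. The cups are at red (234,124), blue (314.5,124) and green (395,125), with the well floor centred near (160,125).

Run:
```python
from h import *
import json
k=json.load(open('w2.json'))
w=pix2w('',[(395,125),(314.5,124.3),(234,124),(159.5,125)],[.0237]*3+[.009],k)
print(w); d=w[0]-w[2];print(np.linalg.norm(d)/2,np.degrees(np.arctan2(d[1],d[0]))+90)
print(pix2w('',[(118,86),(196,86),(193,166),(121,166)],.017,k).mean(0))
k=json.load(open('w2.json'))
e=pix2w('',[(279,127),(278.5,300)],.137,k);print(e)
```

```text
[[0.54454864 0.04018229 0.0237    ]
 [0.53445094 0.10745373 0.0237    ]
 [0.52463554 0.17405685 0.0237    ]
 [0.51471548 0.24176472 0.009     ]]
0.06767372255224673 8.46039804364952
[0.51296611 0.24121484 0.017     ]
[[0.52351783 0.13602998 0.137     ]
 [0.43212314 0.12243641 0.137     ]]
```

{"api": "apply_moves", "payload": {"series": [{"offset": [4, -0.4, 0], "rot": [0, 0, 0]}, {"offset": [8, -0.8, -2], "rot": [0, 0, 0]}, {"offset": [11.8, -1.2, -4.5], "rot": [0, 0, 0]}, {"offset": [11.8, -1.2, -6.5], "rot": [0, 0, 0]}, {"offset": [11.8, -1.2, -6.5], "rot": [0, 0, 0]}, {"offset": [11.8, -1.2, -7.5], "rot": [0, 0, 0]}, {"offset": [11.8, -1.2, -8.5], "rot": [0, 0, 0]}, {"offset": [11.8, -1.2, -9.3], "rot": [0, 0, 0]}, {"offset": [11.8, -1.2, -10], "rot": [0, 0, 0]}, {"offset": [11.8, -1.2, -10.4], "rot": [0, 0, 0]}, {"offset": [11.8, -1.2, -10.6], "rot": [0, 0, 0]}, {"offset": [11.8, -1.2, -10.6], "rot": [0, 0, 0]}, {"offset": [11.8, -1.2, -10.6], "rot": [0, 0, 0]}]}}

```text
time: 6.05
position: [0.5706, 0.1135, 0.0448]
tool_rot: [0.997, 0.075, 0.035, -0.003]
ft_force: [-0.3, 0.8, -2.1]
grip_width: 0.0113
grip_force: 25.0
```

{"api": "apply_moves", "payload": {"series": [{"offset": [0, 0, -0.15], "rot": [0, 0, 0]}, {"offset": [0, 0, -0.15], "rot": [0, 0, 0]}, {"offset": [0, 0, -0.15], "rot": [0, 0, 0]}]}}

```text
time: 6.35
position: [0.5708, 0.1135, 0.044]
tool_rot: [0.997, 0.075, 0.036, -0.003]
ft_force: [-1.7, -0.4, 5.3]
grip_width: 0.0117
grip_force: 25.0
```

{"api": "apply_moves", "payload": {"series": [{"offset": [0, 0, 0], "rot": [0, 0, 0]}, {"offset": [0, 0, 0], "rot": [0, 0, 0]}, {"offset": [0, 0, 0], "rot": [0, 0, 0]}, {"offset": [0, 0, 0], "rot": [0, 0, 0]}, {"offset": [0, 0, 4], "rot": [0, 4, 0]}, {"offset": [0, 0, 9], "rot": [0, 4, 0]}, {"offset": [0, 0, 13], "rot": [0, 4, 0]}, {"offset": [0, 0, 13], "rot": [0, 4, 0]}], "hand": 0.4}}

```text
time: 7.15
position: [0.5746, 0.1136, 0.1789]
tool_rot: [0.997, 0.075, 0.006, -0.005]
ft_force: [0.6, 0.0, -0.6]
grip_width: 0.0345
grip_force: 0.0
```

```bash
cat >> h.py <<'E'
from scipy.spatial.transform import Rotation as Rn
def go(p,yaw,pitch=0):
    "pitch: turn about the tool line across the punch (deg)"
    o=get_obs();Q=Rn.from_euler('z',yaw,degrees=True)*Rn.from_euler('y',pitch,degrees=True)*Rn.from_euler('x',180,degrees=True)
    r=(Q*Rn.from_quat(o['tool_rot']).inv()).as_rotvec(degrees=True)
    print('offset cm',((np.array(p)-o['position'])*100).round(2),'rot',r.round(2))
E
python3 -c "
from h import *
go([.58,-.252,.15],14)"
```

```text
offset cm [  0.54 -36.56  -2.89] rot [-0.63  0.67  5.38]
```

{"api": "apply_moves", "payload": {"series": [{"offset": [0.5, -36.6, -2.9], "rot": [-0.6, 0.7, 5.4]}, {"offset": [0.5, -36.6, -2.9], "rot": [-0.6, 0.7, 5.4]}, {"offset": [0.5, -36.6, -2.9], "rot": [-0.6, 0.7, 5.4]}, {"offset": [0.5, -36.6, -2.9], "rot": [-0.6, 0.7, 5.4]}, {"offset": [0.5, -36.6, -2.9], "rot": [-0.6, 0.7, 5.4]}, {"offset": [0.5, -36.6, -2.9], "rot": [-0.6, 0.7, 5.4]}, {"offset": [0.5, -36.6, -2.9], "rot": [-0.6, 0.7, 5.4]}, {"offset": [0.5, -36.6, -2.9], "rot": [-0.6, 0.7, 5.4]}, {"offset": [0.5, -36.6, -2.9], "rot": [-0.6, 0.7, 5.4]}, {"offset": [0.5, -36.6, -2.9], "rot": [-0.6, 0.7, 5.4]}, {"offset": [0.5, -36.6, -2.9], "rot": [-0.6, 0.7, 5.4]}]}}

```text
time: 8.25
position: [0.575, -0.2502, 0.1437]
tool_rot: [0.992, 0.123, -0.007, -0.001]
ft_force: [-0.7, 0.1, -0.9]
grip_width: 0.0347
grip_force: 0.0
```

Run:
```python
from h import *
im=shot('top','top2.png')[:,:,::-1]
a=cv2.resize(im[105:203,130:265],None,fx=5.9,fy=5.9,interpolation=cv2.INTER_CUBIC); cv2.imwrite('pics/c4.png',a)
go([.58,-.252,.0245],14)
```

```text
offset cm [  0.48  -0.18 -11.94] rot [-0.02 -0.83 -0.14]
```

View pics/c4.png

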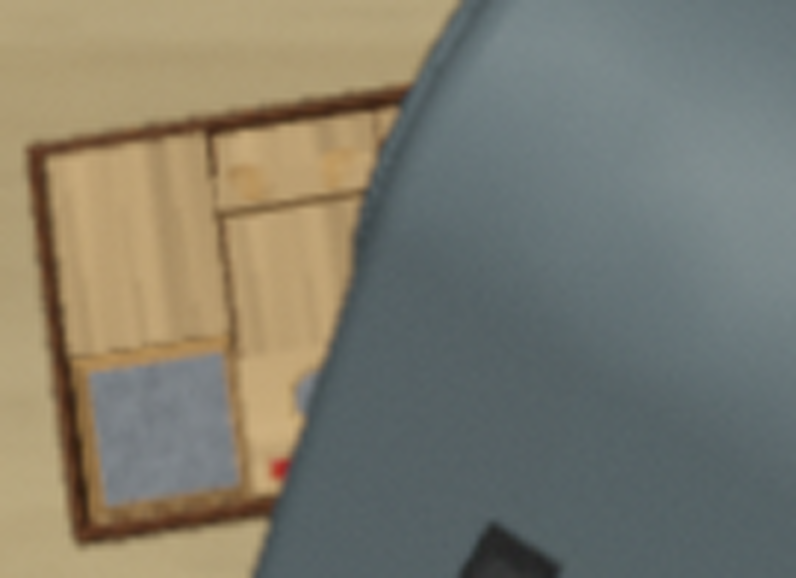

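The arm hides the tray from the top camera (c4), so I will check the blue punch later. Next is the green punch.

{"api": "apply_moves", "payload": {"series": [{"offset": [0.5, -0.2, -4], "rot": [0, -0.8, -0.1]}, {"offset": [0.5, -0.2, -8], "rot": [0, -0.8, -0.1]}, {"offset": [0.5, -0.2, -10.5], "rot": [0, -0.8, -0.1]}, {"offset": [0.5, -0.2, -11.9], "rot": [0, -0.8, -0.1]}, {"offset": [0.5, -0.2, -11.9], "rot": [0, -0.8, -0.1]}, {"offset": [0.5, -0.2, -11.9], "rot": [0, -0.8, -0.1]}]}}

```text
time: 8.9
position: [0.5811, -0.2539, 0.0256]
tool_rot: [0.993, 0.122, 0.001, 0.001]
ft_force: [0.7, -0.4, 0.6]
grip_width: 0.0346
grip_force: 0.0
```

{"api": "apply_moves", "payload": {"series": [{"offset": [0, 0, 0], "rot": [0, 0, 0]}, {"offset": [0, 0, 0], "rot": [0, 0, 0]}, {"offset": [0, 0, 0], "rot": [0, 0, 0]}, {"offset": [0, 0, 0], "rot": [0, 0, 0]}, {"offset": [0, 0, 0], "rot": [0, 0, 0]}, {"offset": [0, 0, 0], "rot": [0, 0, 0]}], "hand": 0, "newtons": 25}}

```text
time: 9.5
position: [0.5803, -0.2544, 0.0254]
tool_rot: [0.993, 0.121, 0.0, 0.0]
ft_force: [-0.6, 1.3, 3.8]
grip_width: 0.0119
grip_force: 25.0
```

Run:
```python
from h import *
o=get_obs();print(o['grip_width'],o['position'])
u=np.array([.989,.148]); a=np.array([.544,.0405])+.052*u; print(a)
dz=o['position'][2]-.008
for z in (.1,.0285+dz): go([a[0],a[1],z],8.5,-2)
```

```text
0.011859023891841675 [ 0.58034293 -0.25444785  0.0254278 ]
[0.595428 0.048196]
offset cm [ 1.51 30.26  7.46] rot [ 0.42 -1.93 -5.4 ]
offset cm [ 1.51 30.26  2.05] rot [ 0.42 -1.93 -5.4 ]
```

{"api": "apply_moves", "payload": {"series": [{"offset": [0, 0, 4], "rot": [0, 0, 0]}, {"offset": [0, 0, 8.5], "rot": [0, 0, 0]}, {"offset": [0.4, 3.5, 11], "rot": [0.4, -1.9, -5.4]}, {"offset": [0.8, 8.5, 11], "rot": [0.4, -1.9, -5.4]}, {"offset": [1, 13.5, 11], "rot": [0.4, -1.9, -5.4]}, {"offset": [1.2, 18.5, 11], "rot": [0.4, -1.9, -5.4]}, {"offset": [1.5, 23.5, 11], "rot": [0.4, -1.9, -5.4]}, {"offset": [1.5, 28.5, 10], "rot": [0.4, -1.9, -5.4]}, {"offset": [1.5, 30.3, 8], "rot": [0.4, -1.9, -5.4]}, {"offset": [1.5, 30.3, 6], "rot": [0.4, -1.9, -5.4]}, {"offset": [1.5, 30.3, 6], "rot": [0.4, -1.9, -5.4]}, {"offset": [1.5, 30.3, 5], "rot": [0.4, -1.9, -5.4]}, {"offset": [1.5, 30.3, 4], "rot": [0.4, -1.9, -5.4]}, {"offset": [1.5, 30.3, 3.2], "rot": [0.4, -1.9, -5.4]}, {"offset": [1.5, 30.3, 2.6], "rot": [0.4, -1.9, -5.4]}, {"offset": [1.5, 30.3, 2.2], "rot": [0.4, -1.9, -5.4]}, {"offset": [1.5, 30.3, 2], "rot": [0.4, -1.9, -5.4]}, {"offset": [1.5, 30.3, 2], "rot": [0.4, -1.9, -5.4]}, {"offset": [1.5, 30.3, 2], "rot": [0.4, -1.9, -5.4]}]}}

```text
time: 11.4
position: [0.5953, 0.048, 0.0464]
tool_rot: [0.997, 0.074, 0.017, -0.001]
ft_force: [-2.1, -1.2, 6.3]
grip_width: 0.0117
grip_force: 25.0
```

Light contact, so it is down. Release and back off.

{"api": "apply_moves", "payload": {"series": [{"offset": [0, 0, 0], "rot": [0, 0, 0]}, {"offset": [0, 0, 0], "rot": [0, 0, 0]}, {"offset": [0, 0, 0], "rot": [0, 0, 0]}, {"offset": [0, 0, 0], "rot": [0, 0, 0]}, {"offset": [0, 0, 4], "rot": [0, 0, 0]}, {"offset": [0, 0, 9], "rot": [0, 2, 0]}, {"offset": [0, 0, 12], "rot": [0, 2, 0]}, {"offset": [-5, 0, 12], "rot": [0, 2, 0]}, {"offset": [-10, 0, 12], "rot": [0, 2, 0]}, {"offset": [-13, 3, 12], "rot": [0, 2, 0]}, {"offset": [-13, 3, 12], "rot": [0, 2, 0]}, {"offset": [-13, 3, 12], "rot": [0, 2, 0]}, {"offset": [-13, 3, 12], "rot": [0, 2, 0]}], "hand": 0.4}}

```text
time: 12.7
position: [0.4673, 0.0781, 0.1653]
tool_rot: [0.997, 0.074, 0.001, -0.002]
ft_force: [0.2, -0.6, 0.2]
grip_width: 0.035
grip_force: 0.0
```

Run:
```python
from h import *
shot('wrist','w3.png')
for n in ('punch_small','punch_large','nest_small','nest_large'):
    print(n,[(np.round(d['centre'],3).tolist(),round(d['conf'],2)) for d in nets.spot_point('wrist',n)])
go([.444,-.373,.15],25.6)
```

```text
punch_small [([0.594, 0.046, 0.029], 0.68)]
punch_large [([0.574, 0.11, 0.03], 0.61)]
nest_small [([0.544, 0.037, 0.004], 0.79)]
nest_large [([0.536, 0.107, 0.003], 0.66)]
offset cm [ -2.22 -45.1   -1.49] rot [-0.25 -0.07 17.14]
```

View pics/w3.png

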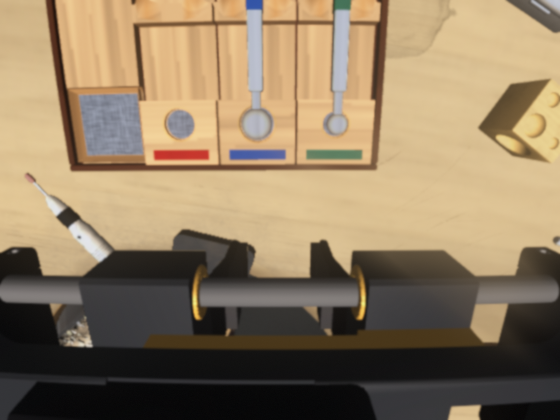

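Both punches are seated: the blue ball at (256,123) and the green ball at (336,124) are in their cups, with shanks in the notches. Next is the red punch.

{"api": "apply_moves", "payload": {"series": [{"offset": [-2.2, -45.1, -1.5], "rot": [0, 0, 17.1]}, {"offset": [-2.2, -45.1, -1.5], "rot": [0, 0, 17.1]}, {"offset": [-2.2, -45.1, -1.5], "rot": [0, 0, 17.1]}, {"offset": [-2.2, -45.1, -1.5], "rot": [0, 0, 17.1]}, {"offset": [-2.2, -45.1, -1.5], "rot": [0, 0, 17.1]}, {"offset": [-2.2, -45.1, -1.5], "rot": [0, 0, 17.1]}, {"offset": [-2.2, -45.1, -1.5], "rot": [0, 0, 17.1]}, {"offset": [-2.2, -45.1, -1.5], "rot": [0, 0, 17.1]}, {"offset": [-2.2, -45.1, -1.5], "rot": [0, 0, 17.1]}, {"offset": [-2.2, -45.1, -1.5], "rot": [0, 0, 17.1]}, {"offset": [-2.2, -45.1, -1.5], "rot": [0, 0, 17.1]}, {"offset": [-2.2, -45.1, -1.5], "rot": [0, 0, 17.1]}, {"offset": [-2.2, -45.1, -1.5], "rot": [0, 0, 17.1]}, {"offset": [-2.2, -45.1, -1.5], "rot": [0, 0, 17.1]}]}}

```text
time: 14.35
position: [0.4435, -0.3705, 0.15]
tool_rot: [0.975, 0.223, -0.001, -0.003]
ft_force: [-0.8, 0.2, -0.1]
grip_width: 0.0351
grip_force: 0.0
```

Run:
```python
from h import *
shot('wrist','w4.png'); k=vision.calibration('wrist')
for n in ('punch_medium',):
    print(n,[(np.round(d['centre'],4).tolist(),round(d['conf'],2)) for d in nets.spot_point('wrist',n)])
print(w2pix('wrist',[[.4839,-.3533,.011],[.386,-.4003,.012]],k))
go([.4435,-.3728,.0245],25.6)
```

```text
punch_medium [([0.446, -0.3723, 0.0079], 0.59)]
[[281.82660476 154.5496806 ]
 [281.42954379 267.21446373]]
offset cm [ -0.02  -0.17 -12.57] rot [-0.26 -0.14 -0.1 ]
```

View pics/w4.png

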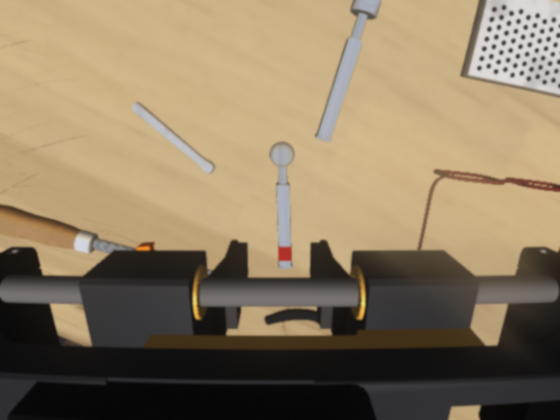

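Wrist view: the red ball is at (282,154) and the end at (285,267), within about 1 mm and 2° of the prediction, with clear space around the shank.

{"api": "apply_moves", "payload": {"series": [{"offset": [0, -0.2, -4], "rot": [0, 0, 0.5]}, {"offset": [0, -0.2, -8], "rot": [0, 0, 0.5]}, {"offset": [0, -0.2, -11], "rot": [0, 0, 0.5]}, {"offset": [0, -0.2, -12.5], "rot": [0, 0, 0.5]}, {"offset": [0, -0.2, -12.5], "rot": [0, 0, 0.5]}, {"offset": [0, -0.2, -12.5], "rot": [0, 0, 0.5]}]}}

```text
time: 15.05
position: [0.4439, -0.3747, 0.0254]
tool_rot: [0.974, 0.226, -0.0, -0.002]
ft_force: [-0.7, -0.5, 0.4]
grip_width: 0.0349
grip_force: 0.0
```

{"api": "apply_moves", "payload": {"series": [{"offset": [0, 0, 0], "rot": [0, 0, 0]}, {"offset": [0, 0, 0], "rot": [0, 0, 0]}, {"offset": [0, 0, 0], "rot": [0, 0, 0]}, {"offset": [0, 0, 0], "rot": [0, 0, 0]}, {"offset": [0, 0, 0], "rot": [0, 0, 0]}, {"offset": [0, 0, 0], "rot": [0, 0, 0]}], "hand": 0, "newtons": 25}}

```text
time: 15.65
position: [0.4435, -0.3748, 0.0254]
tool_rot: [0.974, 0.226, -0.0, -0.002]
ft_force: [0.7, -0.2, 2.7]
grip_width: 0.0115
grip_force: 24.9
```

Run:
```python
from h import *
o=get_obs();print(o['grip_width'],o['position'])
u=np.array([.989,.148]); a=np.array([.524,.1743])+.045*u; print(a)
dz=o['position'][2]-.009
go([.45,-.2,.15],105)
go([.45,.1,.15],188.5,3)
go([a[0],a[1],.0285+dz],188.5,3)
```

```text
0.011546577448033498 [ 0.44352177 -0.37481462  0.02542042]
[0.568505 0.18096 ]
offset cm [ 0.65 17.48 12.46] rot [-0.1  -0.23 78.92]
offset cm [ 0.65 47.48 12.46] rot [ -4.    -1.6  162.38]
offset cm [12.5  55.58  1.95] rot [ -4.    -1.6  162.38]
```

{"api": "apply_moves", "payload": {"series": [{"offset": [0, 0, 4], "rot": [0, 0, 0]}, {"offset": [0, 0, 8.5], "rot": [0, 0, 8]}, {"offset": [0, 2, 12.5], "rot": [0, 0, 16]}, {"offset": [0, 4, 12.5], "rot": [0, 0, 24]}, {"offset": [0, 7, 12.5], "rot": [0, 0, 32]}, {"offset": [0, 10, 12.5], "rot": [0, 0, 40]}, {"offset": [0, 13, 12.5], "rot": [0, 0, 48]}, {"offset": [0, 16, 12.5], "rot": [0, 0, 56]}, {"offset": [0, 19, 12.5], "rot": [0, 0, 64]}, {"offset": [0, 22, 12.5], "rot": [0, 0, 72]}, {"offset": [0, 25, 12.5], "rot": [0, 0, 80]}, {"offset": [0, 28, 12.5], "rot": [0, 0, 88]}, {"offset": [0, 31, 12.5], "rot": [0, 0, 96]}, {"offset": [0, 34, 12.5], "rot": [0, 0, 104]}, {"offset": [0, 37, 12.5], "rot": [0, 0, 112]}, {"offset": [0, 40, 12.5], "rot": [0, 0, 120]}, {"offset": [1, 43, 12.5], "rot": [0, 0, 128]}, {"offset": [2, 46, 12.5], "rot": [0, 0, 136]}, {"offset": [4, 50, 12.5], "rot": [0, 0, 144]}, {"offset": [5, 53, 12.5], "rot": [0, 0, 150]}]}}

```text
time: 17.65
position: [0.4947, 0.1574, 0.15]
tool_rot: [0.031, 1.0, -0.002, 0.001]
ft_force: [0.1, -0.8, -1.3]
grip_width: 0.0119
grip_force: 24.9
```

{"api": "apply_moves", "payload": {"series": [{"offset": [0, 0, 0], "rot": [0, 0, 8]}, {"offset": [0, 0, 0], "rot": [0, 0, 12.4]}, {"offset": [0, 0, 0], "rot": [0, 0, 12.4]}, {"offset": [0, 0, 0], "rot": [0, 0, 12.4]}]}}

```text
time: 18.05
position: [0.493, 0.1553, 0.1498]
tool_rot: [-0.073, 0.997, -0.002, -0.0]
ft_force: [0.3, -0.3, -2.3]
grip_width: 0.0116
grip_force: 24.9
```

Run:
```python
from h import *
o=get_obs();print(o['grip_width'],o['position'],o['tool_rot'])
go([.5685,.181,.095],188.5,3)
go([.5685,.181,.045],188.5,3)
```

```text
0.01159893983549741 [0.49297688 0.15533317 0.14975309] [-7.31822188e-02  9.97315836e-01 -2.33814440e-03 -1.41644269e-04]
offset cm [ 7.55  2.57 -5.48] rot [ 0.71 -2.96  0.11]
offset cm [  7.55   2.57 -10.48] rot [ 0.71 -2.96  0.11]
```

{"api": "apply_moves", "payload": {"series": [{"offset": [4, 1.3, 0], "rot": [0.7, -3, 0]}, {"offset": [7.6, 2.6, -1], "rot": [0.7, -3, 0]}, {"offset": [7.6, 2.6, -4], "rot": [0.7, -3, 0]}, {"offset": [7.6, 2.6, -6.5], "rot": [0.7, -3, 0]}, {"offset": [7.6, 2.6, -6.5], "rot": [0.7, -3, 0]}, {"offset": [7.6, 2.6, -7.5], "rot": [0.7, -3, 0]}, {"offset": [7.6, 2.6, -8.5], "rot": [0.7, -3, 0]}, {"offset": [7.6, 2.6, -9.3], "rot": [0.7, -3, 0]}, {"offset": [7.6, 2.6, -9.9], "rot": [0.7, -3, 0]}, {"offset": [7.6, 2.6, -10.3], "rot": [0.7, -3, 0]}, {"offset": [7.6, 2.6, -10.5], "rot": [0.7, -3, 0]}, {"offset": [7.6, 2.6, -10.5], "rot": [0.7, -3, 0]}, {"offset": [7.6, 2.6, -10.5], "rot": [0.7, -3, 0]}]}}

```text
time: 19.35
position: [0.5694, 0.1814, 0.0453]
tool_rot: [-0.074, 0.997, 0.002, 0.027]
ft_force: [-0.3, -0.0, -0.5]
grip_width: 0.0118
grip_force: 24.9
```

{"api": "apply_moves", "payload": {"series": [{"offset": [0, 0, 0], "rot": [0, 0, 0]}, {"offset": [0, 0, 0], "rot": [0, 0, 0]}, {"offset": [0, 0, 0], "rot": [0, 0, 0]}, {"offset": [0, 0, 0], "rot": [0, 0, 0]}, {"offset": [0, 0, 4], "rot": [0, 0, 0]}, {"offset": [0, 0, 9], "rot": [-0.7, 3, 0]}, {"offset": [0, 0, 12], "rot": [-0.7, 3, 0]}, {"offset": [0, -5, 12], "rot": [-0.7, 3, -8]}, {"offset": [0, -10, 12], "rot": [-0.7, 3, -16]}, {"offset": [0, -15, 12], "rot": [-0.7, 3, -24]}, {"offset": [0, -20, 12], "rot": [-0.7, 3, -32]}, {"offset": [0, -25, 12], "rot": [-0.7, 3, -32]}, {"offset": [0, -30, 12], "rot": [-0.7, 3, -32]}, {"offset": [0, -31, 12], "rot": [-0.7, 3, -32]}, {"offset": [0, -31, 12], "rot": [-0.7, 3, -32]}, {"offset": [0, -31, 12], "rot": [-0.7, 3, -32]}], "hand": 0.4}}

```text
time: 20.95
position: [0.5689, -0.1276, 0.1648]
tool_rot: [0.204, 0.979, -0.009, -0.0]
ft_force: [0.3, -0.2, 0.2]
grip_width: 0.035
grip_force: 0.0
```

{"api": "apply_moves", "payload": {"series": [{"offset": [0, 0, 0], "rot": [0, 0, 0]}, {"offset": [0, 0, 0], "rot": [0, 0, 0]}, {"offset": [0, 0, 0], "rot": [0, 0, 0]}, {"offset": [0, 0, 0], "rot": [0, 0, 0]}, {"offset": [0, 0, 0], "rot": [0, 0, 0]}], "hand": 1}}

```text
time: 21.45
position: [0.5695, -0.1281, 0.1651]
tool_rot: [0.203, 0.979, -0.01, 0.0]
ft_force: [-0.6, 0.3, -0.2]
grip_width: 0.067
grip_force: 0.0
```

Run:
```python
from h import *
shot('top')
for n in ('punch_small','punch_medium','punch_large'):
    print(n,[(np.round(d['centre'],4).tolist(),round(d['conf'],2)) for d in nets.spot_point('top',n)])
shot('wrist')
for f in (nets.spot_point,nets.search_frame): print([(np.round(d['centre'],4).tolist(),round(d['conf'],2)) for d in f('wrist','dapping_block')])
o=get_obs();print(o['grip_width'],o['position'])
go([.575,-.131,.042],156)
```

```text
punch_small [([0.2935, -0.2981, 0.0056], 0.67), ([0.5954, 0.0463, 0.0307], 0.47)]
punch_medium []
punch_large [([0.5687, 0.1172, 0.0277], 0.56)]
[([0.5759, -0.1304, 0.0006], 0.94)]
[([0.5743, -0.1244, 0.0516], 0.91)]
0.08592194395841764 [ 0.56936563 -0.1287088   0.16502554]
offset cm [  0.56  -0.23 -12.3 ] rot [ 1.1  -0.22 -0.5 ]
```

{"api": "apply_moves", "payload": {"series": [{"offset": [0.6, -0.2, -3], "rot": [1.1, -0.2, -0.5]}, {"offset": [0.6, -0.2, -6], "rot": [1.1, -0.2, -0.5]}, {"offset": [0.6, -0.2, -8.5], "rot": [1.1, -0.2, -0.5]}, {"offset": [0.6, -0.2, -10.5], "rot": [1.1, -0.2, -0.5]}, {"offset": [0.6, -0.2, -12], "rot": [1.1, -0.2, -0.5]}, {"offset": [0.6, -0.2, -12.3], "rot": [1.1, -0.2, -0.5]}, {"offset": [0.6, -0.2, -12.3], "rot": [1.1, -0.2, -0.5]}, {"offset": [0.6, -0.2, -12.3], "rot": [1.1, -0.2, -0.5]}]}}

```text
time: 22.6
position: [0.5761, -0.1309, 0.0429]
tool_rot: [0.208, 0.978, -0.0, 0.001]
ft_force: [0.3, 0.9, 0.1]
grip_width: 0.0866
grip_force: 0.0
```

{"api": "apply_moves", "payload": {"series": [{"offset": [0, 0, 0], "rot": [0, 0, 0]}, {"offset": [0, 0, 0], "rot": [0, 0, 0]}, {"offset": [0, 0, 0], "rot": [0, 0, 0]}, {"offset": [0, 0, 0], "rot": [0, 0, 0]}, {"offset": [0, 0, 0], "rot": [0, 0, 0]}, {"offset": [0, 0, 0], "rot": [0, 0, 0]}, {"offset": [0, 0, 0], "rot": [0, 0, 0]}, {"offset": [0, 0, 0], "rot": [0, 0, 0]}], "hand": 0, "newtons": 45}}

```text
time: 23.4
position: [0.5753, -0.1308, 0.0421]
tool_rot: [0.208, 0.978, -0.0, -0.0]
ft_force: [-1.2, -0.0, 1.6]
grip_width: 0.0499
grip_force: 45.0
```

Run:
```python
from h import *
o=get_obs();print(o['grip_width'],o['position'],o['grip_force'])
for z in(.12,o['position'][2]+.009):go([.514,.2415,z],188.5)
```

```text
0.04992233278798623 [ 0.57534198 -0.13075124  0.04212735] 44.99306836165488
offset cm [-6.13 37.23  7.79] rot [ 1.000e-02 -2.000e-02  3.248e+01]
offset cm [-6.13 37.23  0.9 ] rot [ 1.000e-02 -2.000e-02  3.248e+01]
```

{"api": "apply_moves", "payload": {"series": [{"offset": [0, 0, 3], "rot": [0, 0, 0]}, {"offset": [0, 0, 7], "rot": [0, 0, 0]}, {"offset": [-0.5, 4, 8], "rot": [0, 0, 5]}, {"offset": [-1, 8, 8], "rot": [0, 0, 10]}, {"offset": [-1.6, 12, 8], "rot": [0, 0, 15]}, {"offset": [-2.2, 16, 8], "rot": [0, 0, 20]}, {"offset": [-3, 20, 8], "rot": [0, 0, 25]}, {"offset": [-4, 24, 8], "rot": [0, 0, 30]}, {"offset": [-4.8, 28, 8], "rot": [0, 0, 32.5]}, {"offset": [-5.5, 32, 8], "rot": [0, 0, 32.5]}, {"offset": [-6, 35, 8], "rot": [0, 0, 32.5]}, {"offset": [-6.1, 37.2, 8], "rot": [0, 0, 32.5]}, {"offset": [-6.1, 37.2, 6], "rot": [0, 0, 32.5]}, {"offset": [-6.1, 37.2, 4], "rot": [0, 0, 32.5]}, {"offset": [-6.1, 37.2, 3], "rot": [0, 0, 32.5]}, {"offset": [-6.1, 37.2, 3], "rot": [0, 0, 32.5]}, {"offset": [-6.1, 37.2, 3], "rot": [0, 0, 32.5]}]}}

```text
time: 25.1
position: [0.5141, 0.2411, 0.0716]
tool_rot: [-0.074, 0.997, -0.0, -0.001]
ft_force: [0.2, 0.4, -6.5]
grip_width: 0.0502
grip_force: 45.0
```

{"api": "apply_moves", "payload": {"series": [{"offset": [0, 0, -0.7], "rot": [0, 0, 0]}, {"offset": [0, 0, -1.3], "rot": [0, 0, 0]}, {"offset": [0, 0, -1.7], "rot": [0, 0, 0]}, {"offset": [0, 0, -1.9], "rot": [0, 0, 0]}, {"offset": [0, 0, -2], "rot": [0, 0, 0]}, {"offset": [0, 0, -2], "rot": [0, 0, 0]}, {"offset": [0, 0, -2], "rot": [0, 0, 0]}]}}

```text
time: 25.8
position: [0.5146, 0.2414, 0.0522]
tool_rot: [-0.074, 0.997, -0.0, 0.0]
ft_force: [-0.2, -0.2, -7.2]
grip_width: 0.0498
grip_force: 45.0
```

Still free of contact, with about 1 mm to go. Lower a little, then release.

{"api": "apply_moves", "payload": {"series": [{"offset": [0, 0, -0.1], "rot": [0, 0, 0]}, {"offset": [0, 0, -0.15], "rot": [0, 0, 0]}, {"offset": [0, 0, -0.15], "rot": [0, 0, 0]}]}}

```text
time: 26.1
position: [0.5146, 0.2415, 0.0511]
tool_rot: [-0.074, 0.997, 0.0, 0.0]
ft_force: [0.3, -0.2, -3.2]
grip_width: 0.0494
grip_force: 45.0
```

{"api": "apply_moves", "payload": {"series": [{"offset": [0, 0, 0], "rot": [0, 0, 0]}, {"offset": [0, 0, 0], "rot": [0, 0, 0]}, {"offset": [0, 0, 0], "rot": [0, 0, 0]}, {"offset": [0, 0, 0], "rot": [0, 0, 0]}, {"offset": [0, 0, 4], "rot": [0, 0, 0]}, {"offset": [0, 0, 9], "rot": [0, 0, 0]}, {"offset": [0, 0, 14], "rot": [0, 0, 0]}, {"offset": [0, -5, 17], "rot": [0, 0, 0]}, {"offset": [0, -10, 17], "rot": [0, 0, 0]}, {"offset": [0, -15, 17], "rot": [0, 0, 0]}, {"offset": [0, -20, 17], "rot": [0, 0, 0]}, {"offset": [0, -25, 17], "rot": [0, 0, 0]}, {"offset": [0, -30, 17], "rot": [0, 0, 0]}, {"offset": [0, -35, 17], "rot": [0, 0, 0]}, {"offset": [0, -40, 17], "rot": [0, 0, 0]}, {"offset": [0, -45, 17], "rot": [0, 0, 0]}, {"offset": [0, -50, 17], "rot": [0, 0, 0]}, {"offset": [-4, -53, 17], "rot": [0, 0, 0]}, {"offset": [-8, -56, 17], "rot": [0, 0, 0]}, {"offset": [-8, -56, 17], "rot": [0, 0, 0]}], "hand": 0.75}}

```text
time: 28.1
position: [0.4305, -0.3218, 0.2203]
tool_rot: [-0.071, 0.997, -0.0, -0.001]
ft_force: [0.4, 0.1, -1.0]
grip_width: 0.0653
grip_force: 0.0
```

Run:
```python
from h import *
im=shot('top')[:,:,::-1]
for n in ('punch_small','punch_medium','punch_large','dapping_block','flat_punch','plain_punch'):
    print(n,[(np.round(d['centre'],4).tolist(),round(d['conf'],2)) for d in nets.spot_point('top',n)])
cv2.imwrite('pics/c5.png',cv2.resize(im[95:245,130:440],None,fx=2.58,fy=2.58,interpolation=cv2.INTER_CUBIC))
```

```text
punch_small [([0.5986, 0.0461, 0.0299], 0.63)]
punch_medium [([0.5637, 0.183, 0.0286], 0.75)]
punch_large [([0.5693, 0.1143, 0.03], 0.58)]
dapping_block [([0.5187, 0.2371, 0.0121], 0.9)]
flat_punch [([0.5734, -0.3709, 0.0091], 0.62)]
plain_punch [([0.4511, -0.2581, 0.0042], 0.5)]
```

View pics/c5.png

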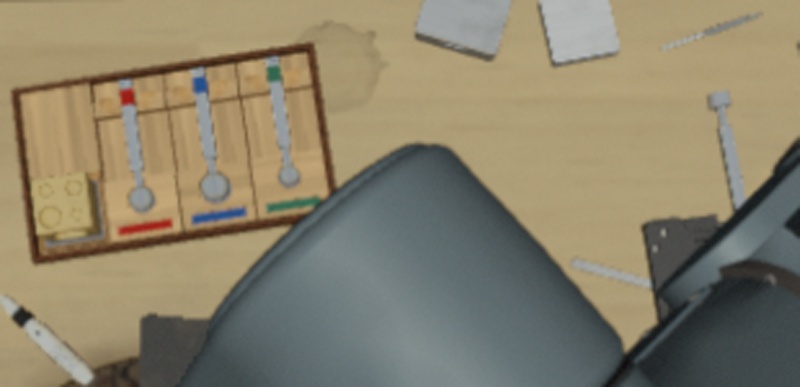

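The top view shows all three punches in their nests: red ball (141,199), blue (214,186), green (288,175). The block is in the well, with its top centred near (64,206). A numeric check follows.

Run:
```python
from h import *
f=lambda *p:[((x+.5)/2.58-.5+130,(y+.5)/2.58-.5+95) for x,y in p]
print('block',[pix2w('top',f((30,178),(88,175),(98,232),(40,238)),z).mean(0).round(4) for z in (.059,)],'want .514 .2415')
n={'medium':((141,199),(125,82),(.524,.1743),45),'large':((214,186),(197,70),(.534,.1075),38),'small':((288,175),(272,58),(.544,.0405),52)}
for k,(b,e,c,g) in n.items():
    w=pix2w('top',f(b,e),[.0285,.0345]);d=(w[1]-w[0])[:2];print(k,(w[0,:2]-c).round(4),np.degrees(np.arctan2(d[1],d[0])),np.linalg.norm(d))
im=shot('scene')[:,:,::-1]
p=w2pix('scene',[[.55,.14,.03]])[0].astype(int);print(p)
c=im[p[1]-45:p[1]+45,p[0]-60:p[0]+60];cv2.imwrite('pics/c6.png',cv2.resize(c,None,fx=6.6,fy=6.6,interpolation=cv2.INTER_CUBIC))
```

```text
block [array([0.5114, 0.238 , 0.059 ])] want .514 .2415
medium [-0.0014  0.0003] 8.383052352132037 0.10884786144539074
large [0.0001 0.0007] 8.646608206996456 0.10802675543816732
small [-0.0001  0.0007] 7.818740566012143 0.10885212939451194
[260 177]
```

View pics/c6.png

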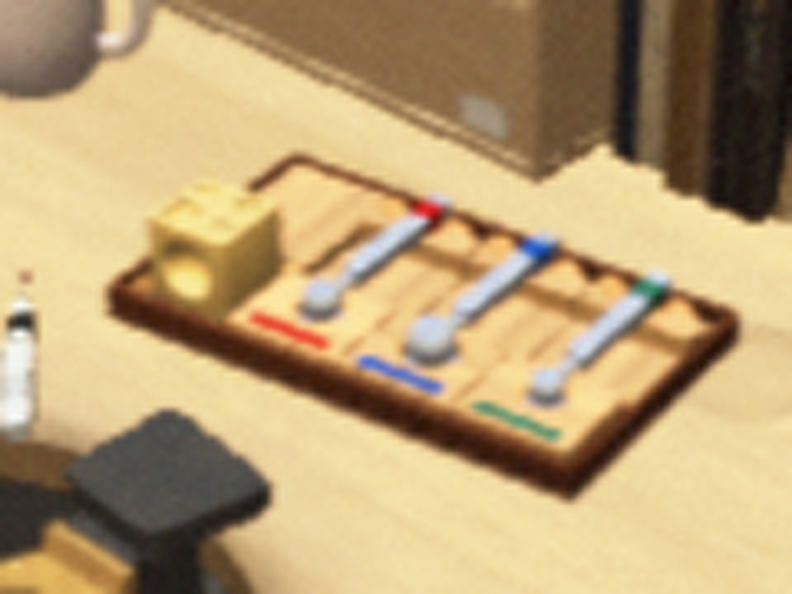

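The scene crop shows the block upright in the well and all three punches lying level in their colours' nests. Handing in.

```bash
python3 -c "
from h import *
print(hand_in())"
```

```text
the job is handed in; nothing more can be done
None
```

The dapping set is in its tray: the last pictures show the three ball punches level in the nests of their own colours and the block upright in its well. I did not move the flat-faced and plain punches, and I handed the job in at about 28 s; no verdict came back.

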